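# Put the bottle away in the cupboard's door rack

### The job

Put the tall bottle away in the small bench cupboard: move the notched timber block out of the door's swing and set it down flat on the bench again, notch up, pull the door open wide (about a right angle) by its handle, stand the bottle upright in the rack on the inside of the door, let go of it, and then shut the door fully. Never let the door or the cupboard push the block, and leave the tub, the carton and the tin where they stand.

Things in the scene. Friction and masses are not known exactly. Their poses are not given: they have to be found in the camera images.
- cabinet: fixed grey steel bench cupboard, 180 deep (x) x 240 wide (y) x 240 high, standing on the bench. Origin: centre of its underside; z up, -x points out of its front (towards the robot at yaw 0). The door closes its front side.
- door (a joint): opening angle (rad) of the white cupboard door: 0 shut, 1.75 widest; starts shut or slightly ajar. Hinged on the cabinet's +y side (left as the robot sees it); clockwise from above as it opens. Panel 230 mm from hinge line to free edge, 12 thick (hinge line in its mid-plane), 8 to 234 mm above the bench. Light friction (0.12 N m): it stays where left. Reaches at most 235 mm from the hinge line.
- hinge_line (a point): lower end of the door's upright hinge line, 8 mm above the bench, at x = -97, y = +115 mm in the cabinet's frame. It turns with the door: its -y runs from the hinge to the door's free edge, -x out of the door's outer face, z up (so at door angle 0 its axes are the cabinet's).
- handle (a point): upright dark steel bar, 14 mm diameter, on the door's outer face; can be pinched from above, fingers either side along the door. Origin: grip point on its axis, 215 mm above the bench, 205 mm from the hinge line along the door, 41 mm from the panel's mid-plane. Bar from 20 mm above to 87 mm below it; 10 mm stand-offs to the door 12 mm above and 75 mm below it. Axes as hinge_line.
- rack (a point): centre of the inner floor of the open-topped steel rack on the door's inner side, 28 mm above the bench, 110 mm from the hinge line along the door and 45 mm from the panel's mid-plane. Axes as hinge_line (+x points away from the door's inner face). Inner size 78 mm (x) x 150 mm (y), walls 50 mm high above its floor and 4 thick; the fourth side is the door panel itself.
- bottle: the tall white plastic bottle, round, 64 mm diameter, 175 mm high, about 0.3 kg; shoulder from 115 to 138 mm, neck 32 mm diameter, then a grey round cap of 38 mm diameter from 145 to 175 mm. Origin: centre of its underside, z up. Stands on the bench.
- block: timber block 140 (x) x 45 (y) x 50 mm high, with a 40 mm wide, 16 mm deep notch across the middle of its top (34 mm high there), about 0.17 kg. Origin: centre of its underside, z up. Lies in the door's swing.
- tub: squat white lidded round tub, 96 mm diameter, 90 mm high, a bystander. Origin: centre of its underside.
- carton: upright cardboard carton 60 (x) x 85 (y) x 120 mm high, a bystander. Origin: centre of its underside.
- tin: round steel tin, 76 mm diameter, 88 mm high, a bystander that stands on top of the cupboard. Origin: centre of its underside.
Not all that is in view belongs to the job. What is shaped like the bottle but green is not meant. There is more than one size of the block; the job needs the middle-sized.

How it is judged:
On the way, in this order (a step that is already met when the one before it is completed fails the run):
1. the door is pulled ajar with the fingers on its handle (past 0.5 rad) (value of joint door above 0.5 rad and contact force between the fingers and cabinet above 0.3 N and distance between the grasp point and handle below 0.07 m), for 0.05 s.
2. the door stands wide open (past 1.2 rad) (value of joint door above 1.2 rad), for 0.1 s.
3. the bottle stands upright on the rack's floor, let go, with the door still open (x of bottle in the frame of rack between -0.02 and 0.02 m and y of bottle in the frame of rack between -0.06 and 0.06 m and z of bottle in the frame of rack between -0.008 and 0.01 m and angle between bottle's own z axis and vertical below 0.15 rad and value of joint door above 0.4 rad and contact force between the fingers and bottle below 0.1 N), for 0.2 s.
At the end, for the whole second after the job is handed in: door shut (under 0.05 rad); bottle at rest and upright (within 0.15 rad) on the floor of the door's rack; block at rest flat on the bench, notch up, its centre over 255 mm from the hinge line or over 210 mm from the cupboard's middle plane on the hinge side (x of bottle in the frame of rack between -0.02 and 0.02 m and y of bottle in the frame of rack between -0.06 and 0.06 m and z of bottle in the frame of rack between -0.008 and 0.01 m and angle between bottle's own z axis and vertical below 0.15 rad and value of joint door below 0.05 rad and linear speed of each of bottle, block below 0.02 m/s and (horizontal distance between block and hinge_line above 0.255 m or y of block in the frame of cabinet above 0.21 m) and height (world z) of block between -0.006 and 0.006 m and angle between block's own z axis and vertical below 0.1 rad); the robot touches nothing.
It fails at once if the door or cupboard pushes the block (over 2 N) (contact force between block and cabinet above 2 N).
It fails at once if the tub is moved (over 25 mm) (distance of tub from where it was at the start of the episode above 0.025 m).
It fails at once if the carton is moved (over 25 mm) (distance of carton from where it was at the start of the episode above 0.025 m).
It fails at once if the tin is moved (over 25 mm) (distance of tin from where it was at the start of the episode above 0.025 m).
It also fails if it takes over 72 s, if anything falls off the work surface, if the arm or the gripper's body presses on something with over 40 N, if the wrist force passes 120 N, or if a joint passes its speed limit or range.

### The arm

A 6-joint arm with a two-finger parallel gripper is mounted at the origin on the work surface. World frame = base frame: x ahead of the robot, y to its left, z up, the work surface at z = 0. Lengths are in m, angles in rad, forces in N, time in s.
With the tool pointing down it reaches from about 0.2 to 0.875 m from the base axis. Payload 3.4 kg.
Tool frame: the origin (TCP) lies between the finger pads; the fingertips stand 19 mm ahead of it and the grasp point (between the pads) is the TCP; z points along the fingers, y is the line along which they close (so a half turn about z gives the same grasp; the last joint's range is limited). The gripper opens to 94 mm and grips with 3 to 60 N. Pads are 16 mm wide; open, the fingers measure 119 mm over their backs; the gripper's body (75 mm by 177 mm) begins 78 mm behind the grasp point.
Start: joints at [1.029, 0.276, 1.505, -0, 1.361, -0.121], TCP at [0.235, 0.525, 0.224] pointing down, gripper open.
Joint ranges: [-2.89, 2.89], [-0.75, 2.08], [0.22, 2.7], [-1.18, 4.32], [0.11, 2.71], [-2.7, 2.7]. Speed limits (rad/s): [2.57, 2.57, 3.14, 3.14, 3.14, 3.14].

### API

Orientations are given as a unit quaternion [w, x, y, z].
In Python, from cell import get_state, snapshot, sign_off, masks_of, pinpoint gives the robot as it stands. The module is installed in compiled form; this text tells all that it offers.
- The arm moves only by the tool send_rows, never from a script. Its argument "steps" is a list of rows, each an object with "slide": the shift along the world's x, y, z in cm, a list of three; "rot": the turn, a rotation vector about the world's x, y, z in rad, a list of three; "jaw": the gripper command: -1 is fully open, 1 is shut, values between are in proportion. In form: [{"slide": [tx, ty, tz], "rot": [wx, wy, wz], "jaw": jaw}, ...]. A call has 1 to 20 rows; each row is the pose to reach, as a shift and turn from the pose commanded when the call began; what a row does not reach only later rows make up. A row lasts 1/12 s, in which the tool goes at most 41.7 mm and 7.16 degrees, less where a joint would pass 70% of its speed; a pose out of reach is approached as far as the arm can. A call with a gripper value outside its range is refused whole. The fingers move at their own pace and stop on an object; the grip force is fixed at half the most. Time passes only in rows, so rows that repeat a pose let the fingers close. It gives the time, the measured TCP pose, the force, the opening and the grip force at its end, in the units of the state.
- get_state(): the state, without advancing time (a new reading comes with each control period).
- snapshot(name): name is "scene" or "side" or "wrist"; returns a dict with "frame" (420x560x3 uint8, red, green, blue), "fx", "fy", "cx", "cy" (pixels), "position" and "rotation" of the camera in the world; the wrist camera has in their place "tool_from_camera" (4x4, takes a point from camera to tool coordinates, whose origin is the TCP and whose axes are the flange's). Camera axes: x right, y up, looking along -z (the intrinsics and any distortion apply to the point x, -y, -z); pixel columns grow to the right and rows downward; lengths in m; the calibration is good to about 2 mm. A picture is of the moment at which its call begins: read the wrist's pose just before it. There is no depth.
- sign_off(): hands the job in; it is judged then, once.
Trained networks look in a picture, given as the dict that the camera call returned (one of the last four; its "shot" number tells which), for a name from the list of things; names that differ only in an ending like _2 or _b are one class to them, and where a whole thing is asked for, a point or a joint stands for the part that bears it (a point fixed in the world has none). Each returns a list of dicts, best first, with "p" (0 to 1); they miss things now and then, are a little off and sometimes report something else, mostly with a low value. They report only what shows in the picture. A call takes as long as a camera call. They do not tell look-alikes from the thing itself.
- masks_of(picture, name): "mask" (420x560 bool, what is visible of it) and "extent" ([left, top, right, bottom] in pixels, round what is visible of it).
- pinpoint(picture, name): "location" ([row, column] in pixels: a listed point, or the origin of a listed thing).
The state is a dict: "time_s": time; "joint_pos": joint angles; "joint_vel": joint speeds; "joint_torque": joint torques, N m; "tcp_pos": TCP position; "tcp_rot": TCP orientation; "contact_force": force on the tool from outside, world axes, zero at the start; "torque": the same for the moment, N m; "grip_width": finger opening in m; "grasp_force": force on a finger pad.
Only numpy, scipy, OpenCV 4.12 (cv2) and the standard library are available. Lean on these libraries where they do the work, as an engineer would, in place of code of your own. Each camera call takes 0.05 s, during which the arm holds its last target. There are 200 camera calls.

## Working session

There is one attempt and no reset: what is moved stays moved. The work goes in short steps, Python scripts to look and compute and a tool call to move; the robot and the scene stay as the last step left them, time stands still between calls to the robot, and variables do not carry over. Pictures are saved under pics/ and viewed, at most 12 in all, crops included, and the job is handed in when it is done.

Besides the shell and the picture viewer there is one more tool, called as name(argument=value, ...), one argument or row to a line, values as JSON. send_rows: Moves the arm, as the interface text tells. Its arguments: {"type":"object","properties":{"steps":{"type":"array","items":{"type":"object","properties":{"slide":{"type":"array","items":{"type":"number"}},"rot":{"type":"array","items":{"type":"number"}},"jaw":{"type":"number"}}}}},"required":["steps"]}

```bash
mkdir -p pics
cat > h.py <<'E'
import numpy as np, cv2
from cell import *
from scipy.spatial.transform import Rotation as R
def ray(p,rc,st=None):
    x=(rc[1]-p['cx'])/p['fx']; y=(rc[0]-p['cy'])/p['fy']
    d=np.array([x,-y,-1.])
    if 'position' in p: o=np.array(p['position']); M=np.array(p['rotation'])
    else:
        q=st['tcp_rot']; T=np.array(p['tool_from_camera']); Rt=R.from_quat([q[1],q[2],q[3],q[0]]).as_matrix()
        M=Rt@T[:3,:3]; o=np.array(st['tcp_pos'])+Rt@T[:3,3]
    return o,M@d
def onz(p,rc,z,st=None):
    o,d=ray(p,rc,st); return o+d*(z-o[2])/d[2]
def save(p,n): cv2.imwrite('pics/'+n+'.png',cv2.cvtColor(p['frame'],cv2.COLOR_RGB2BGR))
E
python3 - <<'E'
from h import *
s=get_state(); print(s['tcp_pos'],s['tcp_rot'],s['grip_width'])
Z=dict(bottle=0,block=0,tub=0,carton=0,tin=.24,hinge_line=.008,handle=.215,rack=.028,cabinet=0)
for n in('scene','side','wrist'):
    p=snapshot(n); save(p,n+'0'); print(n,{k:v for k,v in p.items() if k not in('frame',)})
    for k in Z:
        for d in pinpoint(p,k):
            if d['p']>.2: print(k,round(d['p'],2),np.round(d['location'],1),np.round(onz(p,d['location'],Z[k],s),3))
E
```

```text
[0.23463535 0.5243725  0.22362156] [-2.76582887e-04  2.08863136e-01  9.77944469e-01 -8.54143120e-04] 0.09402290056957695
scene {'fx': 446.411960823063, 'fy': 446.411960823063, 'cx': 283.836693651328, 'cy': 211.23802658444308, 'position': array([0.3235325 , 0.20144299, 1.12493742]), 'rotation': array([-0.34102341, -0.04959001,  0.14338738,  0.92773052]), 'shot': 1}Traceback (most recent call last):
  File "<stdin>", line 8, in <module>
  File "h.py", line 13, in onz
    o,d=ray(p,rc,st); return o+d*(z-o[2])/d[2]
        ~~~^^^^^^^^^
  File "h.py", line 11, in ray
    return o,M@d
             ~^~
ValueError: matmul: Input operand 1 has a mismatch in its core dimension 0, with gufunc signature (n?,k),(k,m?)->(n?,m?) (size 3 is different from 4)
```

```bash
sed -i "s/M=np.array(p\['rotation'\])/M=R.from_quat(np.roll(p['rotation'],-1)).as_matrix()/" h.py
python3 - <<'E'
from h import *
s=get_state()
Z=dict(bottle=0,block=0,tub=0,carton=0,tin=.24,hinge_line=.008,handle=.215,rack=.028,cabinet=0)
for n in('scene','side','wrist'):
    p=snapshot(n); save(p,n+'0'); print(n,[v for k,v in p.items() if k not in('frame','fx','fy','cx','cy')])
    for k in Z:
        for d in pinpoint(p,k):
            if d['p']>.2: print(k,round(d['p'],2),np.round(d['location'],1),np.round(onz(p,d['location'],Z[k],s),3))
E
```

```text
scene [array([0.3235325 , 0.20144299, 1.12493742]), array([-0.34102341, -0.04959001,  0.14338738,  0.92773052]), 2]
bottle 0.95 [194.9 398.9] [ 0.343 -0.307  0.   ]
bottle 0.88 [198.8 342.8] [ 0.45  -0.201  0.   ]
block 0.98 [401.3 282.5] [0.249 0.284 0.   ]
block 0.83 [273.1 273.1] [0.462 0.07  0.   ]
block 0.55 [329.5 196.2] [0.515 0.296 0.   ]
tub 0.74 [150.6 304.5] [ 0.617 -0.243  0.   ]
carton 0.95 [154.5 373.4] [ 0.466 -0.357 -0.   ]
tin 0.95 [204.3 137.5] [0.742 0.172 0.24 ]
tin 0.58 [233.7 207.9] [0.587 0.123 0.24 ]
hinge_line 0.67 [281.  196.8] [0.593 0.21  0.008]
handle 0.89 [202.7 254.5] [0.565 0.006 0.215]
handle 0.58 [221.7 192.7] [0.637 0.123 0.215]
rack 0.75 [235.6 209.6] [0.643 0.105 0.028]
cabinet 0.89 [223.6 193.7] [0.705 0.106 0.   ]
side [array([-0.26384716, -0.23555184,  1.04173921]), array([ 0.73137112,  0.27861302, -0.2244814 , -0.5805852 ]), 3]
bottle 0.89 [323.4 357.6] [ 0.325 -0.31   0.   ]
block 0.87 [306.3 129.1] [0.239 0.269 0.   ]
block 0.77 [227.  162.9] [0.508 0.288 0.   ]
block 0.65 [254.6 228.3] [0.455 0.07  0.   ]
tub 0.73 [228.  347.4] [ 0.63  -0.245  0.   ]
tub 0.22 [211.3 200.5] [0.593 0.201 0.   ]
carton 0.59 [282.7 381.5] [ 0.46  -0.359  0.   ]
tin 0.6 [118.2 216.4] [0.747 0.177 0.24 ]
tin 0.55 [275.1 327.7] [ 0.286 -0.219  0.24 ]
hinge_line 0.78 [208.1 197.7] [0.597 0.21  0.008]
handle 0.7 [176.4 259.7] [0.567 0.002 0.215]
rack 0.58 [200.3 237.2] [0.638 0.096 0.028]
cabinet 0.98 [190.  240.7] [0.709 0.107 0.   ]
cabinet 0.56 [230.8 346.3] [ 0.618 -0.243  0.   ]
wrist [array([[-6.40605661e-04,  9.59967206e-01,  2.80111680e-01,
         8.08753898e-02],
       [ 9.99999697e-01,  7.38987583e-04, -2.45610530e-04,
         6.94058598e-06],
       [-4.42777107e-04,  2.80111438e-01, -9.59967388e-01,
        -1.60504086e-01],
       [ 0.00000000e+00,  0.00000000e+00,  0.00000000e+00,
         1.00000000e+00]]), 4]
block 0.75 [286.9 103. ] [0.258 0.28  0.   ]
```

View pics/scene0.png

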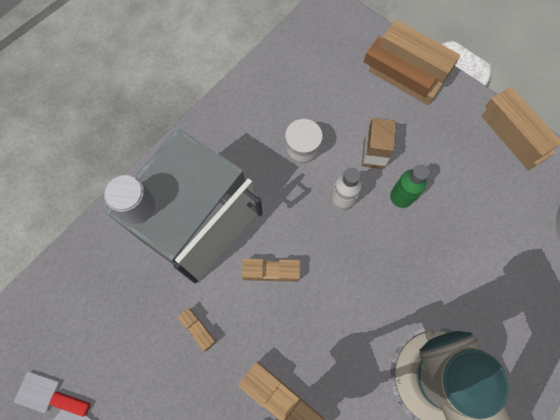

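View pics/side0.png

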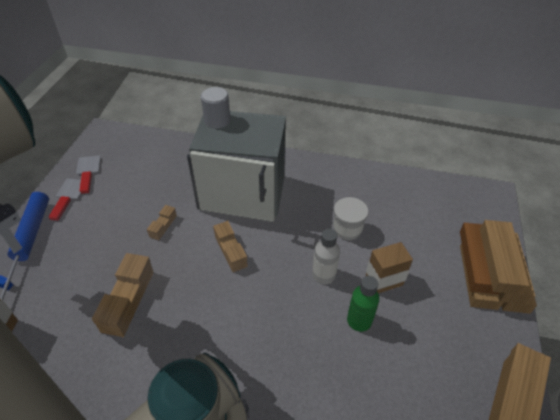

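Run:
```python
from h import *
p=snapshot('scene')
for d in masks_of(p,'block'):
    ys,xs=np.nonzero(d['mask']); 
    if len(ys)<50: continue
    c,sz,a=cv2.minAreaRect(np.c_[xs,ys].astype(np.float32)); b=cv2.boxPoints((c,sz,a))
    w=np.array([onz(p,(q[1],q[0]),.045)[:2] for q in b]); e=w[1]-w[0],w[2]-w[1]
    e=max(e,key=np.linalg.norm); print(round(d['p'],2),d['extent'],w.mean(0).round(3),[np.linalg.norm(w[1]-w[0]).round(3),np.linalg.norm(w[2]-w[1]).round(3)],np.degrees(np.arctan2(e[1],e[0])).round(1))
f=p['frame'][110:300,90:310]; cv2.imwrite('pics/crop1.png',cv2.cvtColor(cv2.resize(f,None,fx=3,fy=3,interpolation=cv2.INTER_CUBIC),cv2.COLOR_RGB2BGR))
```

```text
0.91 [176.9, 309.2, 218.5, 351.7] [0.507 0.292] [np.float64(0.038), np.float64(0.108)] 171.3
0.88 [239.0, 259.0, 302.2, 282.6] [0.468 0.074] [np.float64(0.056), np.float64(0.141)] -142.2
0.66 [241.1, 361.9, 320.5, 420.0] [0.259 0.284] [np.float64(0.07), np.float64(0.193)] -177.5
```

View pics/crop1.png

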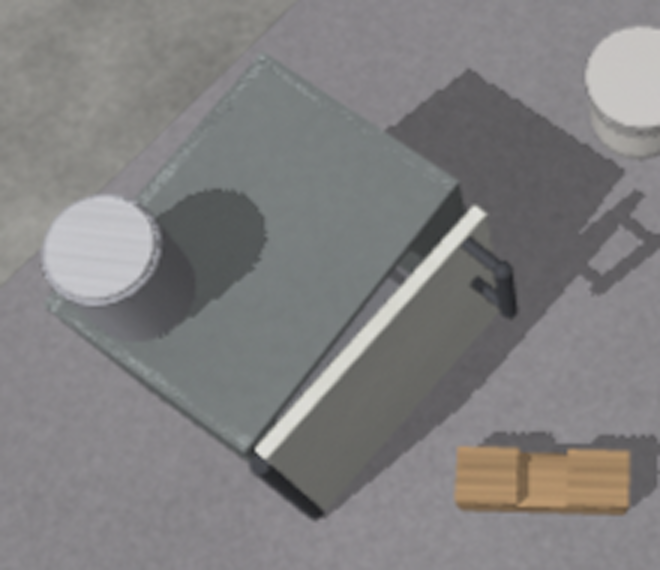

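Run:
```python
from h import *
p=snapshot('scene')
P=lambda u,v,z: onz(p,(110+(v+.5)/3-.5,90+(u+.5)/3-.5),z)[:2]
C=np.array([P(262,58,.24),P(458,185,.24),P(252,452,.24),P(52,308,.24)]); print(C.round(4))
loc=np.array([[.09,-.12],[-.09,-.12],[-.09,.12],[.09,.12]])
m=C.mean(0); A=loc.T@(C-m); U,S,V=np.linalg.svd(A); Rm=V.T@U.T; print(m.round(4),np.degrees(np.arctan2(Rm[1,0],Rm[0,0])), (loc@Rm.T+m-C).round(4))
print('hinge',m+Rm@[-.097,.115])
a,b=P(480,213,.234),P(260,453,.234); print('door',a,b,np.degrees(np.arctan2(*(a-b)[::-1]))+90)
print('handle',P(505,268,.235))
```

```text
[[ 0.8016 -0.0062]
 [ 0.625  -0.0246]
 [ 0.6011  0.208 ]
 [ 0.777   0.2253]]
[0.7011 0.1006] 5.906819747985867 [[ 0.0014 -0.0033]
 [-0.001  -0.0034]
 [-0.0018  0.0027]
 [ 0.0014  0.0039]]
hinge [0.59281503 0.20503522]
door [ 0.60070797 -0.02031412] [0.5983614  0.20504186] 0.5965848304024775
handle [ 5.59540664e-01 -5.10427894e-04]
```

send_rows(
  steps=[
    {"slide": [11, -22, 0], "rot": [0, 0, 0.55], "jaw": -1},
    {"slide": [22.8, -45.4, -2], "rot": [0, 0, 1.08], "jaw": -1},
    {"slide": [22.8, -45.4, -2], "rot": [0, 0, 1.08], "jaw": -1},
    {"slide": [22.8, -45.4, -2], "rot": [0, 0, 1.08], "jaw": -1},
    {"slide": [22.8, -45.4, -2], "rot": [0, 0, 1.08], "jaw": -1},
    {"slide": [22.8, -45.4, -2], "rot": [0, 0, 1.08], "jaw": -1},
    {"slide": [22.8, -45.4, -2], "rot": [0, 0, 1.08], "jaw": -1},
    {"slide": [22.8, -45.4, -2], "rot": [0, 0, 1.08], "jaw": -1},
    {"slide": [22.8, -45.4, -2], "rot": [0, 0, 1.08], "jaw": -1},
    {"slide": [22.8, -45.4, -2], "rot": [0, 0, 1.08], "jaw": -1},
    {"slide": [22.8, -45.4, -2], "rot": [0, 0, 1.08], "jaw": -1},
    {"slide": [22.8, -45.4, -2], "rot": [0, 0, 1.08], "jaw": -1},
    {"slide": [22.8, -45.4, -2], "rot": [0, 0, 1.08], "jaw": -1},
    {"slide": [22.8, -45.4, -2], "rot": [0, 0, 1.08], "jaw": -1},
    {"slide": [22.8, -45.4, -2], "rot": [0, 0, 1.08], "jaw": -1},
    {"slide": [22.8, -45.4, -2], "rot": [0, 0, 1.08], "jaw": -1},
    {"slide": [22.8, -45.4, -2], "rot": [0, 0, 1.08], "jaw": -1},
  ],
)

```text
time_s: 3.17
tcp_pos: [0.4621, 0.0721, 0.2045]
tcp_rot: [-0.0, -0.324, 0.946, 0.001]
contact_force: [-0.7, 1.1, -0.4]
grip_width: 0.0941
grasp_force: 0.0
```

```bash
cat >> h.py <<'E'
def yaw(s):
    q=s['tcp_rot']; return np.degrees(np.arctan2(*R.from_quat([q[1],q[2],q[3],q[0]]).as_matrix()[[1,0],1]))
E
python3 - <<'E'
from h import *
s=get_state(); print(s['time_s'],s['tcp_pos'],s['joint_pos'],yaw(s))
p=snapshot('wrist'); save(p,'w1')
for d in pinpoint(p,'block'): print(d['p'],d['location'],onz(p,d['location'],0,s))
for d in masks_of(p,'block'):
    ys,xs=np.nonzero(d['mask']); 
    if len(ys)<50: continue
    w=np.array([onz(p,(y,x),.05,s)[:2] for y,x in zip(ys[::7],xs[::7])],np.float32)
    c,sz,a=cv2.minAreaRect(w*1000); b=cv2.boxPoints((c,sz,a)); e=max(b[1]-b[0],b[2]-b[1],key=np.linalg.norm)
    print(round(d['p'],2),d['extent'],c,sz,np.degrees(np.arctan2(e[1],e[0])))
E
```

```text
3.1667 [0.46207772 0.07206546 0.20446823] [ 4.96848655e-03  1.27319668e-01  1.75248116e+00  1.04214393e-03
  1.26263695e+00 -2.22622407e+00] 127.81977973210772
0.63 [195.0, 273.7] [0.47138425 0.06711912 0.        ]
0.61 [334.0, 404.8] [0.51022266 0.29105391 0.        ]
0.97 [245.4, 125.4, 298.0, 277.6] (468.4651184082031, 68.01312255859375) (143.1416015625, 46.75676345825195) 38.753006
0.96 [361.8, 315.4, 462.4, 356.1] (493.9309997558594, 263.5472717285156) (31.6711368560791, 95.21601104736328) -35.263096
0.89 [482.5, 133.9, 560.0, 270.1] (333.7178955078125, 248.64781188964844) (128.3955841064453, 66.5387191772461) 50.016182
0.57 [0.0, 0.0, 86.2, 39.5] (459.7303466796875, -169.47488403320312) (26.97125244140625, 68.49470520019531) -52.19464
```

View pics/w1.png

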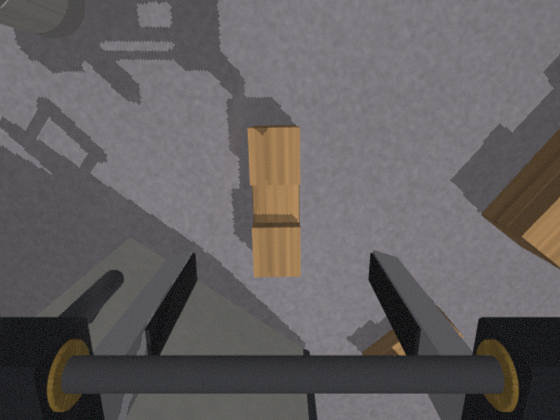

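send_rows(
  steps=[
    {"slide": [0.65, -0.4, -4], "rot": [0, 0, 0.016], "jaw": -1},
    {"slide": [0.65, -0.4, -8], "rot": [0, 0, 0.016], "jaw": -1},
    {"slide": [0.65, -0.4, -12], "rot": [0, 0, 0.016], "jaw": -1},
    {"slide": [0.65, -0.4, -15], "rot": [0, 0, 0.016], "jaw": -1},
    {"slide": [0.65, -0.4, -17], "rot": [0, 0, 0.016], "jaw": -1},
    {"slide": [0.65, -0.4, -17.7], "rot": [0, 0, 0.016], "jaw": -1},
    {"slide": [0.65, -0.4, -17.7], "rot": [0, 0, 0.016], "jaw": -1},
    {"slide": [0.65, -0.4, -17.7], "rot": [0, 0, 0.016], "jaw": 1},
    {"slide": [0.65, -0.4, -17.7], "rot": [0, 0, 0.016], "jaw": 1},
    {"slide": [0.65, -0.4, -17.7], "rot": [0, 0, 0.016], "jaw": 1},
    {"slide": [0.65, -0.4, -17.7], "rot": [0, 0, 0.016], "jaw": 1},
    {"slide": [0.65, -0.4, -17.7], "rot": [0, 0, 0.016], "jaw": 1},
    {"slide": [0.65, -0.4, -17.7], "rot": [0, 0, 0.016], "jaw": 1},
  ],
)

```text
time_s: 4.4
tcp_pos: [0.4698, 0.0668, 0.0281]
tcp_rot: [0.001, -0.331, 0.944, -0.0]
contact_force: [-0.8, 0.8, 0.2]
grip_width: 0.0573
grasp_force: 0.0
```

send_rows(
  steps=[
    {"slide": [0, 0, 0], "rot": [0, 0, 0], "jaw": 1},
    {"slide": [0, 0, 0], "rot": [0, 0, 0], "jaw": 1},
    {"slide": [0, 0, 0], "rot": [0, 0, 0], "jaw": 1},
    {"slide": [0, 0, 0], "rot": [0, 0, 0], "jaw": 1},
    {"slide": [0, 0, 0], "rot": [0, 0, 0], "jaw": 1},
  ],
)

```text
time_s: 4.82
tcp_pos: [0.4693, 0.067, 0.0276]
tcp_rot: [-0.0, -0.331, 0.944, 0.0]
contact_force: [-1.7, -0.5, 3.7]
grip_width: 0.0447
grasp_force: 30.0
```

send_rows(
  steps=[
    {"slide": [0, 0, 2], "rot": [0, 0, 0], "jaw": 1},
    {"slide": [-1, -0.7, 4], "rot": [0, 0, 0], "jaw": 1},
    {"slide": [-3.5, -2.5, 5], "rot": [0, 0, 0], "jaw": 1},
    {"slide": [-6, -4.3, 5], "rot": [0, 0, 0], "jaw": 1},
    {"slide": [-8.5, -6.2, 5], "rot": [0, 0, 0], "jaw": 1},
    {"slide": [-11, -8, 5], "rot": [0, 0, 0], "jaw": 1},
    {"slide": [-11, -8, 4], "rot": [0, 0, 0], "jaw": 1},
    {"slide": [-11, -8, 2.5], "rot": [0, 0, 0], "jaw": 1},
    {"slide": [-11, -8, 1.2], "rot": [0, 0, 0], "jaw": 1},
    {"slide": [-11, -8, 0.5], "rot": [0, 0, 0], "jaw": 1},
    {"slide": [-11, -8, 0.1], "rot": [0, 0, 0], "jaw": 1},
    {"slide": [-11, -8, 0.1], "rot": [0, 0, 0], "jaw": 1},
  ],
)

```text
time_s: 5.82
tcp_pos: [0.359, -0.0131, 0.028]
tcp_rot: [-0.001, -0.331, 0.944, 0.0]
contact_force: [0.0, 0.3, -1.1]
grip_width: 0.0448
grasp_force: 30.0
```

send_rows(
  steps=[
    {"slide": [0, 0, 0], "rot": [0, 0, 0], "jaw": -0.2},
    {"slide": [0, 0, 0], "rot": [0, 0, 0], "jaw": -0.2},
    {"slide": [0, 0, 0], "rot": [0, 0, 0], "jaw": -0.2},
    {"slide": [0, 0, 0], "rot": [0, 0, 0], "jaw": -0.2},
    {"slide": [0, 0, 2], "rot": [0, 0, 0], "jaw": -0.2},
    {"slide": [0, 0, 6], "rot": [0, 0, 0], "jaw": -0.2},
    {"slide": [0, 0, 10], "rot": [0, 0, 0], "jaw": -0.2},
    {"slide": [0, 0, 14], "rot": [0, 0, 0], "jaw": -0.2},
    {"slide": [0, 0, 18], "rot": [0, 0, 0], "jaw": -0.2},
    {"slide": [1, 0, 22], "rot": [0, 0, -0.12], "jaw": -0.2},
    {"slide": [2, 0, 26], "rot": [0, 0, -0.24], "jaw": -0.2},
    {"slide": [4, 0, 28], "rot": [0, 0, -0.36], "jaw": -0.2},
    {"slide": [6, 0, 28], "rot": [0, 0, -0.48], "jaw": -0.2},
    {"slide": [8, 0, 28], "rot": [0, 0, -0.6], "jaw": -0.2},
    {"slide": [10, 1, 28], "rot": [0, 0, -0.66], "jaw": -0.2},
    {"slide": [11, 1.5, 28], "rot": [0, 0, -0.66], "jaw": -0.2},
    {"slide": [11, 1.5, 28], "rot": [0, 0, -0.66], "jaw": -0.2},
  ],
)

```text
time_s: 7.23
tcp_pos: [0.4708, 0.0026, 0.308]
tcp_rot: [-0.0, -0.009, 1.0, 0.0]
contact_force: [-0.3, -0.1, -0.3]
grip_width: 0.0562
grasp_force: 0.0
```

Run:
```python
from h import *
s=get_state(); print(s['time_s'],s['tcp_pos'],s['joint_pos'],yaw(s))
p=snapshot('wrist'); save(p,'w2')
Z=dict(hinge_line=.008,handle=.215,block=0,bottle=0)
for k in Z:
  for d in pinpoint(p,k): print(k,d['p'],d['location'],onz(p,d['location'],Z[k],s))
p=snapshot('scene'); save(p,'s2')
for k in Z:
  for d in pinpoint(p,k): print('sc',k,d['p'],d['location'],onz(p,d['location'],Z[k],s))
```

```text
7.2333 [0.47079242 0.00258544 0.30802947] [-1.42925121e-01  7.78126629e-02  1.55223516e+00  5.88861452e-04
  1.51184047e+00 -1.73216790e+00] 91.05490714148037
hinge_line 0.77 [264.3, 423.3] [0.59365438 0.20160145 0.008     ]
handle 0.82 [328.9, 275.2] [ 0.56109909 -0.00193352  0.215     ]
block 0.97 [207.7, 494.5] [0.5123218  0.29102062 0.        ]
block 0.79 [84.4, 269.1] [ 0.36022019 -0.01580778  0.        ]
bottle 0.89 [154.6, 126.2] [ 0.44944095 -0.20076591  0.        ]
bottle 0.78 [60.1, 27.6] [ 3.37733489e-01 -3.08144668e-01  5.55111512e-17]
sc hinge_line 0.61 [282.1, 197.6] [0.58967845 0.21040204 0.008     ]
sc handle 0.82 [198.0, 257.1] [ 0.56782619 -0.00550368  0.215     ]
sc handle 0.68 [197.4, 340.8] [ 0.43119804 -0.12370757  0.215     ]
sc block 0.84 [327.5, 197.2] [0.51592371 0.29125384 0.        ]
sc block 0.8 [400.3, 278.0] [0.25882759 0.28867182 0.        ]
sc block 0.57 [274.6, 327.5] [ 0.35452417 -0.01589716  0.        ]
sc bottle 0.95 [195.4, 342.4] [ 4.56875586e-01 -2.07766923e-01 -2.22044605e-16]
sc bottle 0.69 [194.6, 402.8] [ 0.33508819 -0.31451671  0.        ]
```

View pics/w2.png

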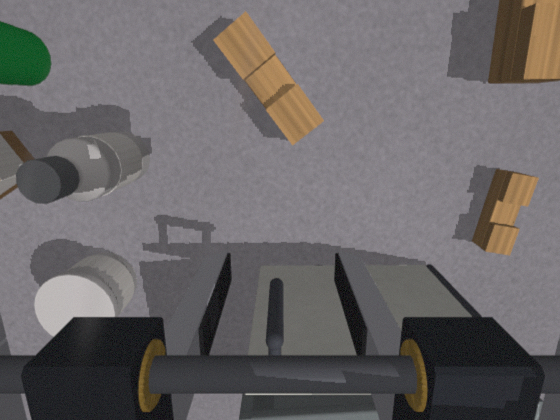

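send_rows(
  steps=[
    {"slide": [4, -0.3, 0], "rot": [0, 0, 0.025], "jaw": -0.2},
    {"slide": [7, -0.3, 0], "rot": [0, 0, 0.025], "jaw": -0.2},
    {"slide": [9, -0.3, 0], "rot": [0, 0, 0.025], "jaw": -0.2},
    {"slide": [9, -0.3, 0], "rot": [0, 0, 0.025], "jaw": -0.2},
    {"slide": [9, -0.3, -3], "rot": [0, 0, 0.025], "jaw": -0.2},
    {"slide": [9, -0.3, -5], "rot": [0, 0, 0.025], "jaw": -0.2},
    {"slide": [9, -0.3, -7], "rot": [0, 0, 0.025], "jaw": -0.2},
    {"slide": [9, -0.3, -9], "rot": [0, 0, 0.025], "jaw": -0.2},
    {"slide": [9, -0.3, -9.3], "rot": [0, 0, 0.025], "jaw": -0.2},
    {"slide": [9, -0.3, -9.3], "rot": [0, 0, 0.025], "jaw": -0.2},
  ],
)

```text
time_s: 8.57
tcp_pos: [0.5577, -0.0011, 0.2146]
tcp_rot: [-0.002, -0.02, 1.0, 0.0]
contact_force: [1.0, -0.7, -0.2]
grip_width: 0.0561
grasp_force: 0.0
```

send_rows(
  steps=[
    {"slide": [0, 0, 0], "rot": [0, 0, 0], "jaw": 1},
    {"slide": [0, 0, 0], "rot": [0, 0, 0], "jaw": 1},
    {"slide": [0, 0, 0], "rot": [0, 0, 0], "jaw": 1},
    {"slide": [0, 0, 0], "rot": [0, 0, 0], "jaw": 1},
    {"slide": [0, 0, 0], "rot": [0, 0, 0], "jaw": 1},
    {"slide": [0, 0, 0], "rot": [0, 0, 0], "jaw": 1},
    {"slide": [0, 0, 0], "rot": [0, 0, 0], "jaw": 1},
    {"slide": [0, 0, 0], "rot": [0, 0, 0], "jaw": 1},
    {"slide": [0, 0, 0], "rot": [0, 0, 0], "jaw": 1},
  ],
)

```text
time_s: 9.32
tcp_pos: [0.5594, -0.0022, 0.2158]
tcp_rot: [0.0, -0.02, 1.0, -0.001]
contact_force: [-1.0, -4.4, 1.1]
grip_width: 0.0132
grasp_force: 30.0
```

Run:
```python
import numpy as np
H=np.array([.593,.2045]); h=np.array([.5597,-.002])
for a in np.arange(1,19)*.075:
    c,s=np.cos(-a),np.sin(-a); d=np.array([[c,-s],[s,c]])@(h-H)+H-h; print(f'{a:.3f}',(d*100).round(2))
```

```text
0.075 [-1.54  0.31]
0.150 [-3.05  0.73]
0.225 [-4.52  1.26]
0.300 [-5.95  1.91]
0.375 [-7.33  2.65]
0.450 [-8.65  3.5 ]
0.525 [-9.9   4.45]
0.600 [-11.08   5.49]
0.675 [-12.17   6.61]
0.750 [-13.18   7.81]
0.825 [-14.1    9.08]
0.900 [-14.92  10.42]
0.975 [-15.63  11.82]
1.050 [-16.24  13.26]
1.125 [-16.74  14.75]
1.200 [-17.12  16.27]
1.275 [-17.39  17.82]
1.350 [-17.55  19.38]
```

First part of the arc, then check force.

send_rows(
  steps=[
    {"slide": [-1.54, 0.31, 0], "rot": [0, 0, -0.075], "jaw": 1},
    {"slide": [-3.05, 0.73, 0], "rot": [0, 0, -0.15], "jaw": 1},
    {"slide": [-4.52, 1.26, 0], "rot": [0, 0, -0.225], "jaw": 1},
    {"slide": [-5.95, 1.91, 0], "rot": [0, 0, -0.3], "jaw": 1},
    {"slide": [-7.33, 2.65, 0], "rot": [0, 0, -0.375], "jaw": 1},
    {"slide": [-8.65, 3.5, 0], "rot": [0, 0, -0.45], "jaw": 1},
    {"slide": [-8.65, 3.5, 0], "rot": [0, 0, -0.45], "jaw": 1},
    {"slide": [-8.65, 3.5, 0], "rot": [0, 0, -0.45], "jaw": 1},
  ],
)

```text
time_s: 9.98
tcp_pos: [0.473, 0.0354, 0.2157]
tcp_rot: [0.001, 0.203, 0.979, 0.001]
contact_force: [1.7, 2.8, -0.1]
grip_width: 0.0131
grasp_force: 30.0
```

send_rows(
  steps=[
    {"slide": [-1.25, 0.95, 0], "rot": [0, 0, -0.075], "jaw": 1},
    {"slide": [-2.43, 1.99, 0], "rot": [0, 0, -0.15], "jaw": 1},
    {"slide": [-3.52, 3.11, 0], "rot": [0, 0, -0.225], "jaw": 1},
    {"slide": [-4.53, 4.31, 0], "rot": [0, 0, -0.3], "jaw": 1},
    {"slide": [-5.45, 5.58, 0], "rot": [0, 0, -0.375], "jaw": 1},
    {"slide": [-6.27, 6.92, 0], "rot": [0, 0, -0.45], "jaw": 1},
    {"slide": [-6.98, 8.32, 0], "rot": [0, 0, -0.525], "jaw": 1},
    {"slide": [-7.59, 9.76, 0], "rot": [0, 0, -0.6], "jaw": 1},
    {"slide": [-8.09, 11.25, 0], "rot": [0, 0, -0.675], "jaw": 1},
    {"slide": [-8.47, 12.77, 0], "rot": [0, 0, -0.75], "jaw": 1},
    {"slide": [-8.74, 14.32, 0], "rot": [0, 0, -0.825], "jaw": 1},
    {"slide": [-8.9, 15.88, 0], "rot": [0, 0, -0.9], "jaw": 1},
    {"slide": [-8.9, 15.88, 0], "rot": [0, 0, -0.9], "jaw": 1},
    {"slide": [-8.9, 15.88, 0], "rot": [0, 0, -0.9], "jaw": 1},
    {"slide": [-8.9, 15.88, 0], "rot": [0, 0, -0.9], "jaw": 1},
  ],
)

```text
time_s: 11.23
tcp_pos: [0.3886, 0.1935, 0.2158]
tcp_rot: [0.003, 0.608, 0.794, 0.003]
contact_force: [8.5, 0.8, -5.2]
grip_width: 0.0136
grasp_force: 30.0
```

Run:
```python
from h import *
s=get_state(); print(s['time_s'],s['tcp_pos'],s['joint_pos'],yaw(s),s['contact_force'])
# circle through three handle points, radius known
from scipy.optimize import least_squares
P=np.array([[.5594,-.0022],[.473,.0354],s['tcp_pos'][:2]])
r=least_squares(lambda c:np.hypot(*(P-c).T)-.2091,[.593,.2045]); print(r.x,r.fun)
p=snapshot('side'); save(p,'side2')
for k,z in dict(handle=.215,rack=.028,hinge_line=.008).items():
  for n in('side','scene'):
    p=snapshot(n)
    for d in pinpoint(p,k): print(n,k,d['p'],onz(p,d['location'],z).round(4))
```

```text
11.2333 [0.38861758 0.19348307 0.21575861] [ 3.02755435e-01  6.24861480e-02  1.79804546e+00 -1.64432194e-03
  1.27293965e+00  4.05195438e-02] 15.052584667287602 [ 8.51865034  0.78413895 -5.20522155]
[0.59748325 0.20340485] [ 2.09773353e-06 -2.63527252e-06  1.19554334e-06]
side handle 0.95 [0.3827 0.1887 0.215 ]
side rack 0.65 [0.4978 0.1321 0.028 ]
side hinge_line 0.58 [0.5168 0.1453 0.008 ]
scene hinge_line 0.74 [0.603  0.2148 0.008 ]
```

View pics/side2.png

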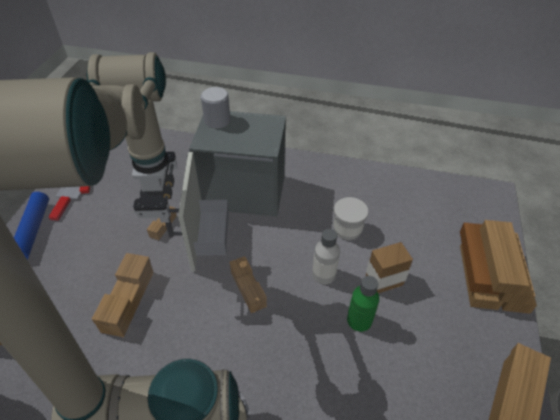

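send_rows(
  steps=[
    {"slide": [0, 0, 0], "rot": [0, 0, 0], "jaw": 0.0},
    {"slide": [0, 0, 0], "rot": [0, 0, 0], "jaw": 0.0},
    {"slide": [0, 0, 0], "rot": [0, 0, 0], "jaw": 0.0},
    {"slide": [0, 0, 0], "rot": [0, 0, 0], "jaw": 0.0},
    {"slide": [0, 0, 0], "rot": [0, 0, 0], "jaw": 0.0},
    {"slide": [0, 0, 1.5], "rot": [0, 0, 0], "jaw": 0.0},
    {"slide": [0, 0, 4], "rot": [0, 0, 0], "jaw": 0.0},
    {"slide": [0, 0, 7], "rot": [0, 0, 0], "jaw": 0.0},
    {"slide": [0, 0, 10.5], "rot": [0, 0, 0], "jaw": -0.2},
    {"slide": [0, -2, 10.5], "rot": [0, 0, 0], "jaw": -0.2},
    {"slide": [1, -6, 10.5], "rot": [0, 0, 0], "jaw": -0.2},
    {"slide": [2, -10, 10.5], "rot": [0, 0, 0], "jaw": -0.2},
    {"slide": [3, -14, 10.5], "rot": [0, 0, 0], "jaw": -0.2},
    {"slide": [4, -18, 10.5], "rot": [0, 0, 0], "jaw": -0.2},
    {"slide": [5, -22, 10.5], "rot": [0, 0, 0], "jaw": -0.2},
    {"slide": [5.5, -26, 10.5], "rot": [0, 0, 0], "jaw": -0.2},
    {"slide": [6, -30, 10.5], "rot": [0, 0, 0], "jaw": -0.2},
    {"slide": [6.3, -34, 10.5], "rot": [0, 0, 0], "jaw": -0.2},
    {"slide": [6.3, -38, 10.5], "rot": [0, 0, 0], "jaw": -0.2},
    {"slide": [6.3, -39.6, 10.5], "rot": [0, 0, 0], "jaw": -0.2},
  ],
)

```text
time_s: 13.55
tcp_pos: [0.4466, -0.2081, 0.32]
tcp_rot: [0.0, 0.61, 0.792, -0.001]
contact_force: [-0.7, -0.0, -0.2]
grip_width: 0.0562
grasp_force: 0.0
```

Run:
```python
from h import *
s=get_state(); print(s['time_s'],s['tcp_pos'],yaw(s),s['grip_width'])
p=snapshot('wrist'); save(p,'w3')
for d in pinpoint(p,'bottle'): print(d['p'],d['location'],onz(p,d['location'],0,s))
# cap: dark grey blob in bottle mask
for d in masks_of(p,'bottle'):
    hsv=cv2.cvtColor(p['frame'],cv2.COLOR_RGB2HSV); 
    for t in (70,90,110):
        m=d['mask']&(hsv[...,2]<t); ys,xs=np.nonzero(m)
        if len(ys)>50: (x,y),r=cv2.minEnclosingCircle(np.c_[xs,ys].astype(np.float32)); print(d['p'],d['extent'],t,len(ys),np.median(ys),np.median(xs),(y,x,r),onz(p,(np.median(ys),np.median(xs)),.175,s))
p=snapshot('scene')
for k,z in dict(handle=.215,rack=.028,bottle=0).items():
    for d in pinpoint(p,k): print(k,d['p'],onz(p,d['location'],z).round(4))
p=snapshot('side')
for k,z in dict(handle=.215,rack=.028,bottle=0).items():
    for d in pinpoint(p,k): print(k,d['p'],onz(p,d['location'],z).round(4))
```

```text
13.55 [ 0.44662268 -0.20806842  0.31998219] 14.755029739690462 0.05620116653121159
0.86 [164.9, 288.4] [ 0.45238765 -0.19660969  0.        ]
0.8 [224.0, 184.6] [ 0.3324867  -0.31439499  0.        ]
0.58 [228.5, 396.3] [ 6.23200585e-01 -2.44829476e-01 -5.55111512e-17]
0.93 [258.3, 143.3, 317.6, 222.1] 90 200 180.0 284.0 (196.44154357910156, 287.37384033203125, 22.59476661682129) [ 0.44276339 -0.18555859  0.175     ]
0.93 [258.3, 143.3, 317.6, 222.1] 110 1477 198.0 287.0 (193.0, 282.5, 29.601619720458984) [ 0.4493917  -0.20035813  0.175     ]
0.79 [120.9, 204.6, 209.8, 296.6] 70 333 265.0 166.0 (244.7454376220703, 169.78085327148438, 41.67331314086914) [ 0.35733469 -0.29064284  0.175     ]
0.79 [120.9, 204.6, 209.8, 296.6] 90 1699 246.0 179.0 (244.42481994628906, 169.705322265625, 47.88896560668945) [ 0.3656896  -0.26894866  0.175     ]
0.79 [120.9, 204.6, 209.8, 296.6] 110 3931 254.0 167.0 (248.94871520996094, 164.05128479003906, 55.245059967041016) [ 0.35640427 -0.27952418  0.175     ]
handle 0.86 [0.3932 0.1938 0.215 ]
rack 0.94 [0.5074 0.1357 0.028 ]
bottle 0.87 [ 0.3374 -0.3114  0.    ]
bottle 0.84 [ 0.4608 -0.2037  0.    ]
handle 0.94 [0.3832 0.1838 0.215 ]
rack 0.93 [0.5084 0.1402 0.028 ]
bottle 0.96 [ 0.3352 -0.3122  0.    ]
bottle 0.89 [ 0.4488 -0.2094  0.    ]
```

View pics/w3.png

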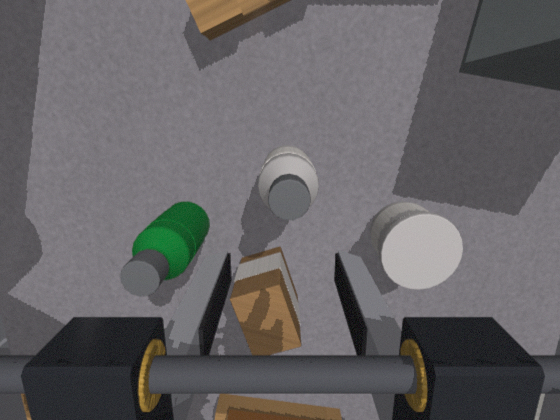

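send_rows(
  steps=[
    {"slide": [0.35, 0.8, -3], "rot": [0, 0, 0], "jaw": -0.3},
    {"slide": [0.35, 0.8, -6], "rot": [0, 0, 0], "jaw": -0.3},
    {"slide": [0.35, 0.8, -9], "rot": [0, 0, 0], "jaw": -0.3},
    {"slide": [0.35, 0.8, -12], "rot": [0, 0, 0], "jaw": -0.3},
    {"slide": [0.35, 0.8, -14], "rot": [0, 0, 0], "jaw": -0.3},
    {"slide": [0.35, 0.8, -15.8], "rot": [0, 0, 0], "jaw": -0.3},
    {"slide": [0.35, 0.8, -15.8], "rot": [0, 0, 0], "jaw": -0.3},
    {"slide": [0.35, 0.8, -15.8], "rot": [0, 0, 0], "jaw": 1},
    {"slide": [0.35, 0.8, -15.8], "rot": [0, 0, 0], "jaw": 1},
    {"slide": [0.35, 0.8, -15.8], "rot": [0, 0, 0], "jaw": 1},
    {"slide": [0.35, 0.8, -15.8], "rot": [0, 0, 0], "jaw": 1},
    {"slide": [0.35, 0.8, -15.8], "rot": [0, 0, 0], "jaw": 1},
    {"slide": [0.35, 0.8, -15.8], "rot": [0, 0, 0], "jaw": 1},
  ],
)

```text
time_s: 15.18
tcp_pos: [0.451, -0.1959, 0.1638]
tcp_rot: [0.001, 0.609, 0.793, -0.0]
contact_force: [-0.7, -1.1, 6.0]
grip_width: 0.0377
grasp_force: 30.0
```

send_rows(
  steps=[
    {"slide": [0, 0, 1], "rot": [0, 0, 0], "jaw": 1},
    {"slide": [0, 0, 3], "rot": [0, 0, 0], "jaw": 1},
    {"slide": [0, 0, 6], "rot": [0, 0, 0], "jaw": 1},
    {"slide": [0, 0, 9], "rot": [0, 0, 0], "jaw": 1},
    {"slide": [0, 1, 12], "rot": [0, 0, 0], "jaw": 1},
    {"slide": [0.5, 3, 13.5], "rot": [0, 0, 0], "jaw": 1},
    {"slide": [1, 6, 13.5], "rot": [0, 0, 0], "jaw": 1},
    {"slide": [1.5, 9, 13.5], "rot": [0, 0, 0], "jaw": 1},
    {"slide": [2, 12, 13.5], "rot": [0, 0, 0], "jaw": 1},
    {"slide": [2.5, 15, 13.5], "rot": [0, 0, 0], "jaw": 1},
    {"slide": [3, 18, 13.5], "rot": [0, 0, 0], "jaw": 1},
    {"slide": [3.5, 21, 13.5], "rot": [0, 0, 0], "jaw": 1},
    {"slide": [4, 24, 13.5], "rot": [0, 0, 0], "jaw": 1},
    {"slide": [4.5, 27, 13.5], "rot": [0, 0, 0], "jaw": 1},
    {"slide": [5, 29.5, 13.5], "rot": [0, 0, 0], "jaw": 1},
    {"slide": [5.1, 31.5, 13.5], "rot": [0, 0, 0], "jaw": 1},
    {"slide": [5.1, 33, 13.5], "rot": [0, 0, 0], "jaw": 1},
    {"slide": [5.1, 33, 13.5], "rot": [0, 0, 0], "jaw": 1},
    {"slide": [5.1, 33, 13.5], "rot": [0, 0, 0], "jaw": 1},
  ],
)

```text
time_s: 16.77
tcp_pos: [0.5009, 0.1349, 0.2972]
tcp_rot: [-0.0, 0.608, 0.794, -0.001]
contact_force: [-0.0, 0.7, -3.2]
grip_width: 0.0376
grasp_force: 30.0
```

Run:
```python
from h import *
s=get_state(); print(s['time_s'],s['tcp_pos'],yaw(s),s['grip_width'],s['contact_force'])
zb=s['tcp_pos'][2]-.1638
ims=[]
for n in('scene','side','wrist'):
  p=snapshot(n); ims.append(p['frame'])
  for k,z in dict(handle=.215,rack=.028,bottle=zb).items():
    for d in pinpoint(p,k):
      if d['p']>.3: print(n,k,d['p'],np.round(d['location']),onz(p,d['location'],z,s).round(4))
a=cv2.resize(ims[0][120:330,120:400],(560,420)); cv2.imwrite('pics/c3.png',cv2.cvtColor(np.hstack([cv2.resize(a,(400,300)),cv2.resize(ims[2],(400,300))]),cv2.COLOR_RGB2BGR))
```

```text
16.7667 [0.50094756 0.1349141  0.2972211 ] 15.054514883147784 0.03758423289113796 [-0.0222247   0.65777928 -3.16030779]
scene handle 0.87 [324. 258.] [0.3931 0.191  0.215 ]
scene rack 0.7 [281. 241.] [0.5047 0.1395 0.028 ]
scene bottle 0.63 [196. 402.] [ 0.3344 -0.2491  0.1334]
scene bottle 0.35 [272. 240.] [0.5049 0.1318 0.1334]
side handle 0.73 [214. 165.] [0.3866 0.1906 0.215 ]
side rack 0.96 [231. 209.] [0.5036 0.1413 0.028 ]
side bottle 0.92 [211. 212.] [0.4924 0.1148 0.1334]
side bottle 0.75 [323. 358.] [ 0.251  -0.3014  0.1334]
wrist handle 0.7 [104. 138.] [0.389  0.1925 0.215 ]
wrist bottle 0.55 [205. 283.] [0.5031 0.1312 0.1334]
```

View pics/c3.png

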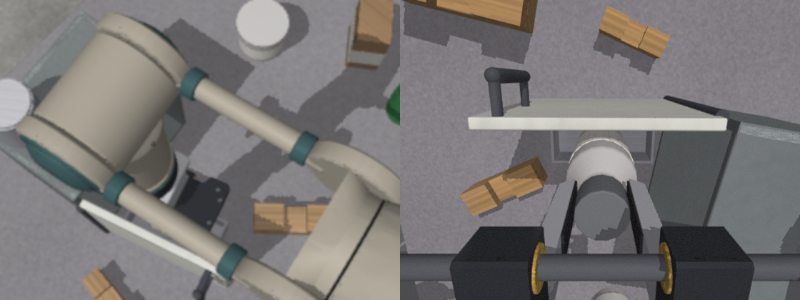

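Run:
```python
from h import *
s=get_state(); p=snapshot('wrist'); g=cv2.cvtColor(p['frame'],cv2.COLOR_RGB2GRAY).astype(int)
for c in (130,220,300,420):
    col=g[:,c]; print(c,[(r,int(col[r])) for r in range(135,190,2)])
def W(r,c,z): return onz(p,(r,c),z,s)[:2]
for c in (110,220,300,440):
    # bright strip rows
    r=np.nonzero(g[140:190,c]>g[140:190,c].max()-25)[0]+140; print(c,r.min(),r.max(),W(r.mean(),c,.234).round(4))
zt=s['tcp_pos'][2]-.1638+.175
print('cap top',W(207*1.4*0+288,282,zt))
q=s['frame'] if 'frame' in s else p['frame'][230:350,200:360]; cv2.imwrite('pics/cap.png',cv2.cvtColor(cv2.resize(p['frame'][130:350,180:380],None,fx=2.7,fy=2.7),cv2.COLOR_RGB2BGR))
```

```text
130 [(135, 79), (137, 82), (139, 81), (141, 79), (143, 83), (145, 83), (147, 81), (149, 85), (151, 81), (153, 83), (155, 79), (157, 81), (159, 82), (161, 77), (163, 89), (165, 196), (167, 210), (169, 211), (171, 209), (173, 208), (175, 205), (177, 203), (179, 204), (181, 173), (183, 116), (185, 130), (187, 128), (189, 127)]
220 [(135, 130), (137, 134), (139, 148), (141, 147), (143, 144), (145, 150), (147, 150), (149, 150), (151, 148), (153, 150), (155, 148), (157, 146), (159, 146), (161, 151), (163, 147), (165, 183), (167, 211), (169, 204), (171, 207), (173, 204), (175, 202), (177, 201), (179, 199), (181, 183), (183, 111), (185, 81), (187, 87), (189, 86)]
300 [(135, 135), (137, 136), (139, 144), (141, 144), (143, 146), (145, 150), (147, 153), (149, 150), (151, 149), (153, 151), (155, 144), (157, 146), (159, 146), (161, 148), (163, 147), (165, 169), (167, 216), (169, 212), (171, 211), (173, 209), (175, 209), (177, 205), (179, 203), (181, 196), (183, 132), (185, 108), (187, 114), (189, 116)]
420 [(135, 125), (137, 129), (139, 127), (141, 127), (143, 128), (145, 116), (147, 44), (149, 51), (151, 45), (153, 40), (155, 52), (157, 142), (159, 149), (161, 148), (163, 147), (165, 155), (167, 212), (169, 211), (171, 213), (173, 212), (175, 209), (177, 210), (179, 210), (181, 209), (183, 152), (185, 82), (187, 81), (189, 81)]
110 165 180 [0.3861 0.1486]
220 166 180 [0.4531 0.1661]
300 166 181 [0.5019 0.1788]
440 167 182 [0.5875 0.2009]
cap top [0.50138525 0.13674857]
```

View pics/cap.png

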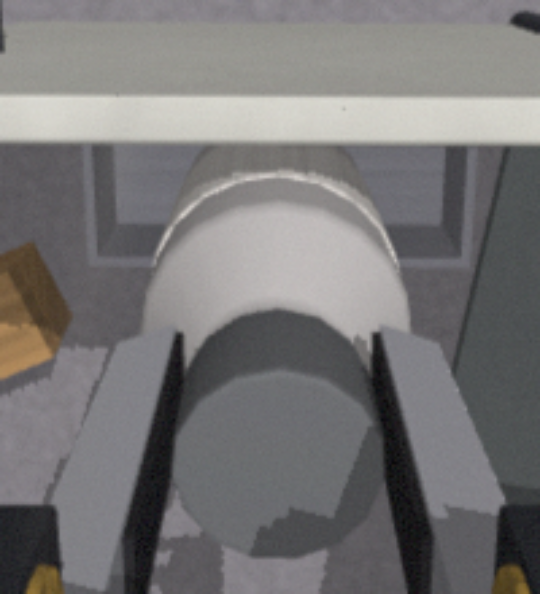

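send_rows(
  steps=[
    {"slide": [0, 0.2, -1.5], "rot": [0, 0, 0], "jaw": 1},
    {"slide": [0, 0.2, -3], "rot": [0, 0, 0], "jaw": 1},
    {"slide": [0, 0.2, -4.5], "rot": [0, 0, 0], "jaw": 1},
    {"slide": [0, 0.2, -6], "rot": [0, 0, 0], "jaw": 1},
    {"slide": [0, 0.2, -7.5], "rot": [0, 0, 0], "jaw": 1},
    {"slide": [0, 0.2, -8.7], "rot": [0, 0, 0], "jaw": 1},
    {"slide": [0, 0.2, -9.6], "rot": [0, 0, 0], "jaw": 1},
    {"slide": [0, 0.2, -10.1], "rot": [0, 0, 0], "jaw": 1},
    {"slide": [0, 0.2, -10.4], "rot": [0, 0, 0], "jaw": 1},
    {"slide": [0, 0.2, -10.4], "rot": [0, 0, 0], "jaw": 1},
    {"slide": [0, 0.2, -10.4], "rot": [0, 0, 0], "jaw": 1},
  ],
)

```text
time_s: 18.33
tcp_pos: [0.5018, 0.1367, 0.194]
tcp_rot: [0.0, 0.609, 0.793, 0.0]
contact_force: [-0.1, -0.3, -2.3]
grip_width: 0.0372
grasp_force: 30.0
```

send_rows(
  steps=[
    {"slide": [0, 0, -0.1], "rot": [0, 0, 0], "jaw": 1},
    {"slide": [0, 0, -0.2], "rot": [0, 0, 0], "jaw": 1},
    {"slide": [0, 0, -0.2], "rot": [0, 0, 0], "jaw": 1},
  ],
)

```text
time_s: 18.58
tcp_pos: [0.5017, 0.1367, 0.1919]
tcp_rot: [0.0, 0.609, 0.793, 0.0]
contact_force: [-0.5, -0.6, -2.7]
grip_width: 0.0373
grasp_force: 30.0
```

send_rows(
  steps=[
    {"slide": [0, 0, -0.1], "rot": [0, 0, 0], "jaw": 1},
    {"slide": [0, 0, -0.2], "rot": [0, 0, 0], "jaw": 1},
    {"slide": [0, 0, -0.2], "rot": [0, 0, 0], "jaw": 1},
  ],
)

```text
time_s: 18.83
tcp_pos: [0.502, 0.1366, 0.1917]
tcp_rot: [0.001, 0.609, 0.793, 0.001]
contact_force: [-1.3, -0.7, 9.1]
grip_width: 0.0377
grasp_force: 30.0
```

send_rows(
  steps=[
    {"slide": [0, 0, 0.1], "rot": [0, 0, 0], "jaw": -0.2},
    {"slide": [0, 0, 0.1], "rot": [0, 0, 0], "jaw": -0.2},
    {"slide": [0, 0, 0.1], "rot": [0, 0, 0], "jaw": -0.2},
    {"slide": [0, 0, 0.1], "rot": [0, 0, 0], "jaw": -0.2},
    {"slide": [0, 0, 0.1], "rot": [0, 0, 0], "jaw": -0.2},
    {"slide": [0, 0, 0.1], "rot": [0, 0, 0], "jaw": -0.2},
    {"slide": [0, 0, 1.5], "rot": [0, 0, 0], "jaw": -0.2},
    {"slide": [0, 0, 4], "rot": [0, 0, 0], "jaw": -0.2},
    {"slide": [0, 0, 7], "rot": [0, 0, 0], "jaw": -0.2},
    {"slide": [0, 0, 10.5], "rot": [0, 0, 0], "jaw": -0.2},
    {"slide": [0, 0, 12], "rot": [0, 0, 0], "jaw": -0.2},
    {"slide": [-4, 2, 12], "rot": [0, 0, 0], "jaw": -0.2},
    {"slide": [-8, 4, 12], "rot": [0, 0, 0], "jaw": -0.2},
    {"slide": [-11, 5.7, 12], "rot": [0, 0, 0], "jaw": -0.2},
    {"slide": [-11, 5.7, 12], "rot": [0, 0, 0], "jaw": -0.2},
    {"slide": [-11, 5.7, 12], "rot": [0, 0, 0], "jaw": -0.2},
  ],
)

```text
time_s: 20.17
tcp_pos: [0.39, 0.1943, 0.31]
tcp_rot: [0.0, 0.608, 0.794, 0.001]
contact_force: [1.1, 0.6, -0.3]
grip_width: 0.0566
grasp_force: 0.0
```

Run:
```python
from h import *
s=get_state(); print(s['time_s'],s['tcp_pos'],yaw(s),s['grip_width'],s['contact_force'])
ims=[]
for n in('scene','side','wrist'):
  p=snapshot(n); ims.append(p['frame'])
  for k,z in dict(handle=.215,rack=.028,bottle=.028).items():
    for d in pinpoint(p,k):
      if d['p']>.3: print(n,k,d['p'],np.round(d['location']),onz(p,d['location'],z,s).round(4))
cv2.imwrite('pics/c4.png',cv2.cvtColor(np.hstack([cv2.resize(ims[1][110:320,100:380],(400,300)),cv2.resize(ims[2],(400,300))]),cv2.COLOR_RGB2BGR))
```

```text
20.1667 [0.39000063 0.19432496 0.31000615] 15.121479631554006 0.056614068184188 [ 1.10396627  0.55911343 -0.33183778]
scene handle 0.45 [224. 192.] [0.634  0.1285 0.215 ]
scene rack 0.74 [223. 195.] [0.6935 0.1063 0.028 ]
scene bottle 0.83 [195. 399.] [ 0.3414 -0.2943  0.028 ]
side handle 0.69 [217. 166.] [0.3808 0.1856 0.215 ]
side rack 0.95 [232. 208.] [0.4976 0.1408 0.028 ]
side bottle 0.98 [321. 358.] [ 0.3154 -0.3073  0.028 ]
side bottle 0.56 [235. 217.] [0.4959 0.1127 0.028 ]
wrist handle 0.65 [227. 279.] [0.3892 0.1908 0.215 ]
wrist handle 0.62 [207. 432.] [0.4946 0.2354 0.215 ]
```

View pics/c4.png

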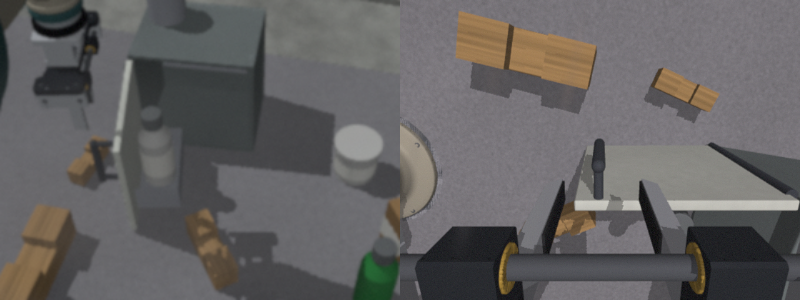

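send_rows(
  steps=[
    {"slide": [0, -0.1, -2.5], "rot": [0, 0, 0], "jaw": -0.2},
    {"slide": [0, -0.1, -5], "rot": [0, 0, 0], "jaw": -0.2},
    {"slide": [0, -0.1, -7.5], "rot": [0, 0, 0], "jaw": -0.2},
    {"slide": [0, -0.1, -9.5], "rot": [0, 0, 0], "jaw": -0.2},
    {"slide": [0, -0.1, -9.5], "rot": [0, 0, 0], "jaw": -0.2},
    {"slide": [0, -0.1, -9.5], "rot": [0, 0, 0], "jaw": 1},
    {"slide": [0, -0.1, -9.5], "rot": [0, 0, 0], "jaw": 1},
    {"slide": [0, -0.1, -9.5], "rot": [0, 0, 0], "jaw": 1},
    {"slide": [0, -0.1, -9.5], "rot": [0, 0, 0], "jaw": 1},
    {"slide": [0, -0.1, -9.5], "rot": [0, 0, 0], "jaw": 1},
    {"slide": [0, -0.1, -9.5], "rot": [0, 0, 0], "jaw": 1},
    {"slide": [0, -0.1, -9.5], "rot": [0, 0, 0], "jaw": 1},
    {"slide": [0, -0.1, -9.5], "rot": [0, 0, 0], "jaw": 1},
    {"slide": [0, -0.1, -9.5], "rot": [0, 0, 0], "jaw": 1},
  ],
)

```text
time_s: 21.93
tcp_pos: [0.3889, 0.1923, 0.2147]
tcp_rot: [-0.002, 0.609, 0.793, -0.002]
contact_force: [-5.4, -0.4, 5.7]
grip_width: 0.0133
grasp_force: 30.0
```

Run:
```python
from h import *
s=get_state(); print(s['tcp_pos'],yaw(s),s['contact_force'])
H=np.array([.5975,.2034]); h=np.array(s['tcp_pos'][:2]); print(np.hypot(*(h-H)))
base=0
for a in np.r_[np.arange(1,19)*.04,.72+np.arange(1,19)*.04]:
    if abs(a-.76)<1e-6: base=d
    c,q=np.cos(a),np.sin(a); d=np.array([[c,-q],[q,c]])@(h-H)+H-h; print(f'{a:.3f}',((d-base)*100).round(2).tolist())
```

```text
[0.38885018 0.19228775 0.21471682] 14.959057641235045 [-5.35315252 -0.3788649   5.7497048 ]
0.20894551483172766
0.040 [0.06, -0.83]
0.080 [0.16, -1.66]
0.120 [0.28, -2.49]
0.160 [0.44, -3.31]
0.200 [0.64, -4.12]
0.240 [0.86, -4.93]
0.280 [1.12, -5.72]
0.320 [1.41, -6.51]
0.360 [1.73, -7.28]
0.400 [2.08, -8.04]
0.440 [2.46, -8.78]
0.480 [2.87, -9.51]
0.520 [3.31, -10.22]
0.560 [3.78, -10.91]
0.600 [4.27, -11.59]
0.640 [4.79, -12.24]
0.680 [5.34, -12.87]
0.720 [5.91, -13.48]
0.760 [0.6, -0.59]
0.800 [1.21, -1.15]
0.840 [1.85, -1.69]
0.880 [2.52, -2.2]
0.920 [3.2, -2.68]
0.960 [3.9, -3.14]
1.000 [4.62, -3.56]
1.040 [5.35, -3.96]
1.080 [6.1, -4.33]
1.120 [6.86, -4.67]
1.160 [7.64, -4.98]
1.200 [8.43, -5.26]
1.240 [9.23, -5.5]
1.280 [10.04, -5.71]
1.320 [10.85, -5.89]
1.360 [11.67, -6.04]
1.400 [12.5, -6.16]
1.440 [13.33, -6.24]
```

send_rows(
  steps=[
    {"slide": [0.03, -0.4, 0], "rot": [0, 0, 0.02], "jaw": 1},
    {"slide": [0.06, -0.83, 0], "rot": [0, 0, 0.04], "jaw": 1},
    {"slide": [0.16, -1.66, 0], "rot": [0, 0, 0.08], "jaw": 1},
    {"slide": [0.28, -2.49, 0], "rot": [0, 0, 0.12], "jaw": 1},
    {"slide": [0.44, -3.31, 0], "rot": [0, 0, 0.16], "jaw": 1},
    {"slide": [0.64, -4.12, 0], "rot": [0, 0, 0.2], "jaw": 1},
    {"slide": [0.86, -4.93, 0], "rot": [0, 0, 0.24], "jaw": 1},
    {"slide": [1.12, -5.72, 0], "rot": [0, 0, 0.28], "jaw": 1},
    {"slide": [1.41, -6.51, 0], "rot": [0, 0, 0.32], "jaw": 1},
    {"slide": [1.73, -7.28, 0], "rot": [0, 0, 0.36], "jaw": 1},
    {"slide": [2.08, -8.04, 0], "rot": [0, 0, 0.4], "jaw": 1},
    {"slide": [2.46, -8.78, 0], "rot": [0, 0, 0.44], "jaw": 1},
    {"slide": [2.87, -9.51, 0], "rot": [0, 0, 0.48], "jaw": 1},
    {"slide": [3.31, -10.22, 0], "rot": [0, 0, 0.52], "jaw": 1},
    {"slide": [3.78, -10.91, 0], "rot": [0, 0, 0.56], "jaw": 1},
    {"slide": [4.27, -11.59, 0], "rot": [0, 0, 0.6], "jaw": 1},
    {"slide": [4.79, -12.24, 0], "rot": [0, 0, 0.64], "jaw": 1},
    {"slide": [5.34, -12.87, 0], "rot": [0, 0, 0.68], "jaw": 1},
    {"slide": [5.91, -13.48, 0], "rot": [0, 0, 0.72], "jaw": 1},
  ],
)

```text
time_s: 23.52
tcp_pos: [0.449, 0.0565, 0.2147]
tcp_rot: [-0.001, 0.29, 0.957, -0.002]
contact_force: [-3.9, -3.4, 2.6]
grip_width: 0.0133
grasp_force: 30.0
```

send_rows(
  steps=[
    {"slide": [0.6, -0.59, 0], "rot": [0, 0, 0.04], "jaw": 1},
    {"slide": [1.21, -1.15, 0], "rot": [0, 0, 0.08], "jaw": 1},
    {"slide": [1.85, -1.69, 0], "rot": [0, 0, 0.12], "jaw": 1},
    {"slide": [2.52, -2.2, 0], "rot": [0, 0, 0.16], "jaw": 1},
    {"slide": [3.2, -2.68, 0], "rot": [0, 0, 0.2], "jaw": 1},
    {"slide": [3.9, -3.14, 0], "rot": [0, 0, 0.24], "jaw": 1},
    {"slide": [4.62, -3.56, 0], "rot": [0, 0, 0.28], "jaw": 1},
    {"slide": [5.35, -3.96, 0], "rot": [0, 0, 0.32], "jaw": 1},
    {"slide": [6.1, -4.33, 0], "rot": [0, 0, 0.36], "jaw": 1},
    {"slide": [6.86, -4.67, 0], "rot": [0, 0, 0.4], "jaw": 1},
    {"slide": [7.64, -4.98, 0], "rot": [0, 0, 0.44], "jaw": 1},
    {"slide": [8.43, -5.26, 0], "rot": [0, 0, 0.48], "jaw": 1},
    {"slide": [9.23, -5.5, 0], "rot": [0, 0, 0.52], "jaw": 1},
    {"slide": [10.04, -5.71, 0], "rot": [0, 0, 0.56], "jaw": 1},
    {"slide": [10.85, -5.89, 0], "rot": [0, 0, 0.6], "jaw": 1},
    {"slide": [11.25, -5.97, 0], "rot": [0, 0, 0.62], "jaw": 1},
    {"slide": [11.25, -5.97, 0], "rot": [0, 0, 0.62], "jaw": 1},
  ],
)

```text
time_s: 24.93
tcp_pos: [0.5641, -0.0029, 0.2147]
tcp_rot: [0.001, -0.015, 1.0, -0.001]
contact_force: [-0.3, -3.2, 1.5]
grip_width: 0.0132
grasp_force: 30.0
```

send_rows(
  steps=[
    {"slide": [0.42, -0.06, 0], "rot": [0, 0, 0.02], "jaw": 1},
    {"slide": [0.83, -0.11, 0], "rot": [0, 0, 0.04], "jaw": 1},
    {"slide": [1.04, -0.13, 0], "rot": [0, 0, 0.05], "jaw": 1},
    {"slide": [1.04, -0.13, 0], "rot": [0, 0, 0.05], "jaw": 1},
  ],
)

```text
time_s: 25.27
tcp_pos: [0.5741, -0.0043, 0.2148]
tcp_rot: [0.0, -0.04, 0.999, -0.001]
contact_force: [0.5, -6.2, 2.1]
grip_width: 0.0135
grasp_force: 30.0
```

send_rows(
  steps=[
    {"slide": [0.2, -0.01, 0], "rot": [0, 0, 0.01], "jaw": 1},
    {"slide": [0.4, -0.02, 0], "rot": [0, 0, 0.02], "jaw": 1},
    {"slide": [0.5, -0.02, 0], "rot": [0, 0, 0.025], "jaw": 1},
    {"slide": [0.5, -0.02, 0], "rot": [0, 0, 0.025], "jaw": 1},
  ],
)

```text
time_s: 25.6
tcp_pos: [0.5745, -0.0044, 0.2147]
tcp_rot: [-0.004, -0.053, 0.999, -0.001]
contact_force: [-10.6, -5.2, 7.2]
grip_width: 0.0133
grasp_force: 30.0
```

send_rows(
  steps=[
    {"slide": [-0.2, 0, 0], "rot": [0, 0, -0.01], "jaw": 1},
    {"slide": [-0.2, 0, 0], "rot": [0, 0, -0.01], "jaw": -0.1},
    {"slide": [-0.2, 0, 0], "rot": [0, 0, -0.01], "jaw": -0.1},
    {"slide": [-0.2, 0, 0], "rot": [0, 0, -0.01], "jaw": -0.1},
    {"slide": [-0.2, 0, 0], "rot": [0, 0, -0.01], "jaw": -0.1},
    {"slide": [-0.2, 0, 0], "rot": [0, 0, -0.01], "jaw": -0.1},
    {"slide": [-0.2, 0, 2], "rot": [0, 0, 0], "jaw": -0.1},
    {"slide": [-0.2, 0, 5], "rot": [0, 0, 0], "jaw": -0.1},
    {"slide": [-0.2, 0, 8], "rot": [0, 0, 0], "jaw": -0.1},
    {"slide": [-0.2, 0, 10], "rot": [0, 0, 0], "jaw": -0.1},
    {"slide": [-4, 0, 12], "rot": [0, 0, 0], "jaw": -0.1},
    {"slide": [-8, 0, 12], "rot": [0, 0, 0], "jaw": -0.1},
    {"slide": [-12, 0, 12], "rot": [0, 0, 0], "jaw": -0.1},
    {"slide": [-16, 0, 12], "rot": [0, 0, 0], "jaw": -0.1},
    {"slide": [-16, 0, 12], "rot": [0, 0, 0], "jaw": -0.1},
    {"slide": [-16, 0, 12], "rot": [0, 0, 0], "jaw": -0.1},
  ],
)

```text
time_s: 26.93
tcp_pos: [0.417, -0.0029, 0.3353]
tcp_rot: [0.001, -0.053, 0.999, 0.0]
contact_force: [0.8, 0.5, 0.6]
grip_width: 0.0519
grasp_force: 0.0
```

Run:
```python
from h import *
s=get_state(); print(s['time_s'],s['tcp_pos'],yaw(s),s['contact_force'])
p=snapshot('side'); q=snapshot('scene')
print([onz(p,d['location'],.215).round(4) for d in pinpoint(p,'handle')][:1])
cv2.imwrite('pics/c5.png',cv2.cvtColor(np.hstack([cv2.resize(p['frame'][70:280,130:410],(400,300)),cv2.resize(q['frame'][110:320,80:360],(400,300))]),cv2.COLOR_RGB2BGR))
```

```text
26.9333 [ 0.4170373  -0.00289659  0.33530635] 96.02370770176148 [0.79814331 0.50855608 0.61273337]
[array([ 0.573 , -0.0111,  0.215 ])]
```

View pics/c5.png

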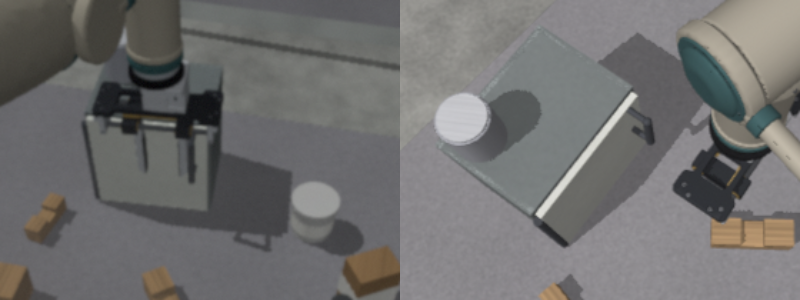

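The door is flush with the cupboard front, the block lies flat with its notch up, and the arm is clear of everything.

```bash
python3 -c "
from cell import *
print(sign_off())"
```

```text
the job is handed in; nothing more can be done
None
```

The bottle was standing in the door rack when I last saw it, just before closing; the door is shut, the block lies flat and notch up clear of the swing, and the job is handed in after about 27 s; the sign-off returned no verdict.

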